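# Space the paving joint and hold the proud tile flush

### The arm

A 6-joint arm with a two-finger parallel gripper is mounted at the origin on the work surface. World frame = base frame: x ahead of the robot, y to its left, z up, the work surface at z = 0. Lengths are in m, angles in rad, forces in N, time in s.
With the tool pointing down it reaches from about 0.4 to 0.925 m from the base axis. Payload 3.4 kg.
Tool frame: the origin (TCP) lies midway between the tips of the shut fingers; the grasp point (between the pads) lies 19 mm behind it (arm.grip_depth is the distance from the TCP to the grasp point, in m); z points along the fingers, y is the line along which they close (so a half turn about z gives the same grasp; the last joint's range is limited). The gripper opens to 85 mm and grips with 20 to 120 N. Pads are 22 mm wide; open, the fingers measure 114 mm over their backs; the gripper's body (76 mm by 85 mm) begins 54 mm behind the grasp point. The pads swing forward as they close: fully open they stand 13 mm farther back than shut.
Start: joints at [-0.073, 0.307, 1.506, -0, 1.328, -0.073], TCP at [0.575, -0, 0.231] pointing down, gripper open.
Joint ranges: [-3.12, 3.12], [-1.05, 2.28], [0.14, 2.33], [-1.42, 4.57], [0.1, 2.73], [-2.68, 2.68]. Speed limits (rad/s): [2.57, 2.57, 3.14, 3.14, 3.14, 3.14].

### API

Orientations are given as a unit quaternion [x, y, z, w].
In Python, from plant import arm gives the robot as it stands.
- The arm moves only by the tool move_arm, never from a script. Its argument "increments" is one flat list of numbers, 4 for each row, row after row: the shift along the tool's x, y, z in mm, then the turn about the tool's z in rad. A call has exactly 10 rows; each row is the pose to reach, as a shift and turn from the pose commanded when the call began, along the tool's axes at that moment; what a row does not reach only later rows make up. A row lasts 1/10 s, in which the tool goes at most 50 mm and 8.59 degrees, less where a joint would pass 70% of its speed; a pose out of reach is approached as far as the arm can. A call with a gripper value outside its range is refused whole. "fingers" is the closure, from 0 (fully open) to 1 (shut), set as the call begins (left out, the last holds). The fingers move at their own pace and stop on an object; the grip force is fixed at half the most. Time passes only in rows, so rows that repeat a pose let the fingers close, or fill a call up. It gives the time, the measured TCP pose, the force, the opening and the grip force at its end, in the units of the state.
- arm.state(): the state, without advancing time (a new reading comes with each control period).
- arm.read_camera(name): name is "scene" or "side" or "wrist"; returns a dict with "color" (400x640x3 uint8, red, green, blue), "K" (3x3 intrinsics, pixels), "dist_coeffs" ([k1, k2, p1, p2, k3] as OpenCV has them; the pictures are not rectified), "eye" and "orientation" of the camera in the world. Camera axes: x right, y up, looking along -z (the intrinsics and any distortion apply to the point x, -y, -z); pixel columns grow to the right and rows downward; lengths in m; the calibration is good to about 2 mm. A picture is of the moment at which its call begins. There is no depth.
- arm.job_done(): hands the job in; it is judged then, once.
Trained networks look in the newest picture that a camera, given by its name, has taken for a name from the list of things; names that differ only in an ending like _2 or _b are one class to them, and where a whole thing is asked for, a point or a joint stands for the part that bears it (a point fixed in the world has none). Each returns a list of dicts, best first, with "conf" (0 to 1); they miss things now and then, are a little off and sometimes report something else, mostly with a low value. They report only what shows in the picture. A call takes as long as a camera call. They do not tell look-alikes from the thing itself.
- arm.recognise(camera, label): "xyz" ([x, y, z] in m, in the coordinates of the camera as it stood for that picture, good to about 4 mm: the middle of the surface that is visible of it).
- arm.regions_of(camera, label): "pixels" (400x640 bool, what is visible of it).
- arm.landmark_of(camera, label): "xyz" ([x, y, z] in m, in the coordinates of the camera as it stood for that picture, good to about 4 mm: a listed point, or the origin of a listed thing).
The state is a dict: "time_s": time; "joints": joint angles; "joint_vel": joint speeds; "tau": joint torques, N m; "tcp_pos": TCP position; "tcp_rot": TCP orientation; "ft_force": force on the tool from outside, world axes, zero at the start; "ft_torque": the same for the moment, N m; "width": finger opening in m; "finger_force": force on a finger pad.
Only numpy, scipy, OpenCV 4.12 (cv2) and the standard library are available. Lean on these libraries where they do the work, as an engineer would, in place of code of your own. Each camera call takes 0.05 s, during which the arm holds its last target. There are 200 camera calls.

### The job

On the dark board, one of the two joints beside the middle paving tile is wide enough for the thin T-shaped spacer and the other is too narrow. Pick up the thin spacer, slide it blade first from the open front of the board into the joint that takes it, without forcing it, until its crossbar meets the front edges of the tiles, and let go of it. Then press the middle tile, which stands proud on its sprung seat, down flush with its neighbours using the fingertips, and finish while still holding it pressed there; leave the thick spacer, the wooden wedge and the tape measure where they are.

Things in the scene. Friction and masses are not known exactly. Their poses are not given: they have to be found in the camera images.
- board: Fixed dark wooden board, 12 mm thick, with a row of three grey concrete tiles. Origin on the bench below the middle tile's centre; x from the open front (robot side) to the back, y left along the row. Board: x -140 to +60, y -145 to +145 mm. Tiles' front edges all at x = -50 mm; the strip in front is bare. Back lip at x 51 to 60 mm, 30 mm above the bench.
- middle_tile: Middle tile, 100 (x) x 80 (y) x 18 mm. Origin: centre of its underside, axes as the board's. Moves only up and down on a sprung seat: at rest its top is 36 mm above the bench, 6 mm above its neighbours. Pushing it down takes about 3.5 N to start, 9 N to be flush (top at 30 mm, underside on the board), where it meets a hard stop; let go, it springs up.
- full_tile: Fixed neighbour tile, 100 (x) x 80 (y) x 18 mm, on the board, left or right of the middle tile (varies). Origin: centre of its underside, axes as the board's. Its centre is 86 mm from the middle tile's, so the joint between them is only 6 mm wide.
- cut_tile: Fixed neighbour tile cut narrower, 100 (x) x 62 (y) x 18 mm, on the board at the other side of the middle tile. Origin: centre of its underside, axes as the board's. Its centre is 86 mm from the middle tile's, so the joint between them is 15 mm wide; the joint's middle is 47.5 mm from the middle tile's centre.
- spacer: Thin spacer: grey plastic, T-shaped from above, 44 mm tall, 60 g, standing loose on the bench. Blade 60 mm long (x -30 to 30), 10 mm thick, nose 6 mm thick to x = 36; crossbar x -42 to -30, 46 mm wide. Origin: underside, middle of the blade; x towards the nose, z up. Grip the blade's top across its 10 mm. Home: origin at board x = -20 mm, standing on the board.
- thick_spacer: Bystander: a loose spacer of the same shape and height but with a blade 22 mm thick and a crossbar 56 mm wide, too thick for any joint. Origin at the underside, middle of the blade. To be left alone.
- wedge: Bystander: small loose light-wood wedge, 60 x 22 x 17 mm, lying on the front strip of the board near its left end. Origin at the centre of its underside. To be left alone.
- tape: Bystander: loose yellow and black tape measure, 62 x 34 x 58 mm, on the bench to the right of the thin spacer. Origin at the centre of its underside. To be left alone.
Mind the look-alikes: they are no part of the job. Leave any orange look-alike of the spacer alone.

How it is judged:
On the way:
1. the thin spacer stands on the board in the wide joint, its crossbar within 5 mm of the tiles' front edges (x of spacer in the frame of board between -0.025 and -0.015 m and y of spacer in the frame of cut_tile between -0.048 and 0.048 m and y of spacer in the frame of board between -0.06 and 0.06 m and height (world z) of spacer below 0.016 m and angle between spacer's own z axis and vertical below 0.12 rad), for 0.2 s.
At the end, for the whole second after the job is handed in: The thin spacer stands upright on the board in the wide joint between middle tile and cut tile, crossbar within 5 mm of the tiles' front edges, untouched by the robot, while the fingers still press the middle tile with more than 4 N and hold it within 1.5 mm of flush (all of step 1 and contact force between each of the arm, the fingers and spacer below 0.3 N and z of middle_tile in the frame of board below 0.0135 m and contact force between the fingers and middle_tile above 4 N); the arm keeps its last pose, push and grip.
It fails at once if the spacer is forced against a tile with more than 40 N (contact force between spacer and middle_tile above 40 N or contact force between spacer and full_tile above 40 N or contact force between spacer and cut_tile above 40 N).
It fails at once if the thick spacer, the wedge or the tape measure is moved by more than 25 mm (distance of any of thick_spacer, wedge, tape from where it was at the start of the episode above 0.025 m).
It also fails if it takes over 58 s, if anything falls off the work surface, if the arm or the gripper's body presses on something with over 40 N, if the wrist force passes 120 N, or if a joint passes its speed limit or range.

## Working session

There is one attempt and no reset: what is moved stays moved. The work goes in short steps, Python scripts to look and compute and a tool call to move; the robot and the scene stay as the last step left them, time stands still between calls to the robot, and variables do not carry over. Pictures are saved under pics/ and viewed, at most 10 in all, crops included, and the job is handed in when it is done.

Besides the shell and the picture viewer there is one more tool, called after "Call:" by a JSON object that holds its "name" and its "arguments", one argument or row to a line. move_arm: Moves the arm, as the interface text tells. Its arguments: {"type":"object","properties":{"increments":{"type":"array","items":{"type":"number"}},"fingers":{"type":"number"}},"required":["increments"]}

```bash
mkdir -p pics
cat > h.py <<'E'
from plant import arm
import numpy as np, cv2
from scipy.spatial.transform import Rotation as R
def world(c,p): return R.from_quat(c["orientation"]).apply(p)+np.array(c["eye"])
def proj(c,P):
    q=R.from_quat(c["orientation"]).inv().apply(np.atleast_2d(P)-np.array(c["eye"]))*[1,-1,-1]
    return cv2.projectPoints(q.reshape(-1,1,3),np.zeros(3),np.zeros(3),np.array(c["K"]),np.array(c["dist_coeffs"]))[0].reshape(-1,2)
def ray(c,px,z):
    u=cv2.undistortPoints(np.array(px,float).reshape(-1,1,2),np.array(c["K"]),np.array(c["dist_coeffs"])).reshape(-1,2)
    d=R.from_quat(c["orientation"]).apply(np.c_[u[:,0],-u[:,1],-np.ones(len(u))]); e=np.array(c["eye"])
    return e+d*((z-e[2])/d[:,2])[:,None]
def save(c,n): cv2.imwrite("pics/"+n,c["color"][:,:,::-1])
E
python3 - <<'E'
from h import *
for cam in ["scene","side"]:
    c=arm.read_camera(cam); save(c,cam+"1.png"); print(cam,np.round(c["eye"],3))
    for l in ["board","middle_tile","full_tile","cut_tile","spacer","thick_spacer","wedge","tape"]:
        for r in arm.landmark_of(cam,l)[:3]:
            w=world(c,r["xyz"]); print(l,round(r["conf"],2),np.round(w,3),np.round(proj(c,w)[0]))
E
```

```text
scene [1.199 0.489 0.66 ]
board 0.62 [ 0.612  0.102 -0.   ] [369. 268.]
middle_tile 0.59 [0.614 0.105 0.016] [370. 263.]
full_tile 0.93 [0.603 0.192 0.016] [410. 280.]
cut_tile 0.61 [0.62  0.019 0.014] [336. 248.]
spacer 0.95 [ 0.468 -0.128 -0.002] [328. 198.]
spacer 0.79 [ 0.539 -0.243 -0.002] [276. 194.]
spacer 0.61 [ 0.424 -0.337  0.003] [281. 163.]
thick_spacer 0.6 [ 0.682 -0.26   0.006] [228. 215.]
wedge 0.52 [0.515 0.208 0.013] [439. 261.]
tape 0.96 [ 0.554 -0.407  0.001] [229. 174.]
side [0.265 0.484 0.564]
board 0.81 [0.611 0.107 0.003] [244. 276.]
middle_tile 0.66 [0.617 0.103 0.018] [242. 268.]
full_tile 0.72 [0.603 0.189 0.018] [220. 303.]
cut_tile 0.8 [0.622 0.021 0.014] [263. 242.]
spacer 0.74 [ 0.469 -0.125 -0.001] [356. 227.]
spacer 0.68 [ 0.534 -0.243  0.001] [349. 191.]
spacer 0.68 [ 0.423 -0.339 -0.002] [402. 184.]
thick_spacer 0.86 [ 0.68  -0.254  0.   ] [300. 175.]
wedge 0.61 [0.509 0.212 0.014] [258. 336.]
tape 0.77 [ 0.55  -0.406  0.006] [365. 158.]
```

Run:
```python
import cv2,numpy as np
a=cv2.imread("pics/side1.png"); b=cv2.imread("pics/scene1.png")
a=cv2.resize(a[140:360,170:440],None,fx=2.2,fy=2.2); b=cv2.resize(b[130:310,200:480],None,fx=2.2,fy=2.2)
cv2.imwrite("pics/a.png",a);cv2.imwrite("pics/b.png",b)
```

```text
(no output)
```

View pics/a.png

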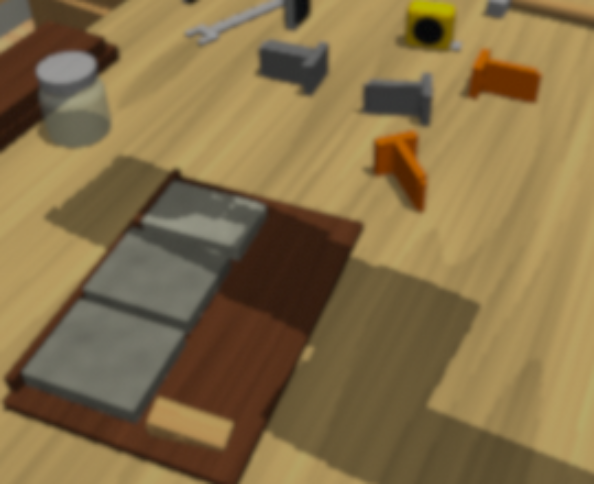

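View pics/b.png

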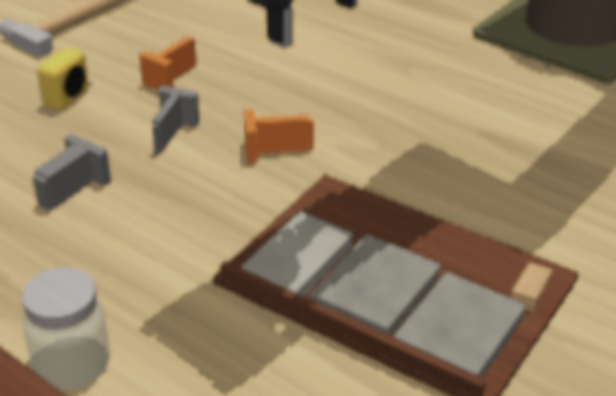

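The candidates for the thin spacer, by scene pixel, are:
- orange look-alikes at (328,198) and (281,163)
- thick grey spacer at (228,215)
- thin grey spacer at (276,194)

I choose the grey thin one at about (0.537, -0.243), with its crossbar towards the robot. The cut tile is on the right.

Run:
```python
from h import *
s=arm.state(); print(s["tcp_pos"],R.from_quat(s["tcp_rot"]).as_matrix().round(3),arm.grip_depth)
c=arm.read_camera("wrist"); print(c["eye"],R.from_quat(c["orientation"]).as_matrix().round(2),c["K"])
M=R.from_quat(s["tcp_rot"]).as_matrix().T
print((M@(np.array([.52,-.243,.231])-s["tcp_pos"])*1000).round())
```

```text
[ 5.75004658e-01 -3.01322295e-05  2.31326750e-01] [[ 0.  1.  0.]
 [ 1. -0.  0.]
 [ 0.  0. -1.]] 0.0187
[0.57423761 0.07597905 0.37293685] [[ 1.    0.   -0.  ]
 [-0.    0.96  0.3 ]
 [ 0.   -0.3   0.96]] [[286.87453544   0.         317.55083293]
 [  0.         286.87453544 197.91033817]
 [  0.           0.           1.        ]]
[-243.  -55.    0.]
```

Run:
```python
from h import *
import pickle
c=arm.read_camera("wrist"); save(c,"w1.png"); pickle.dump(c,open("w1.pkl","wb"))
for l in ["board","middle_tile","full_tile","cut_tile","spacer"]:
    for r in arm.landmark_of("wrist",l)[:3]:
        w=world(c,r["xyz"]); print(l,round(r["conf"],2),np.round(w,3),np.round(proj(c,w)[0]))
```

```text
middle_tile 0.83 [0.612 0.103 0.015] [350.  85.]
spacer 0.86 [ 0.535 -0.243  0.001] [293. 322.]
spacer 0.72 [ 0.467 -0.125 -0.001] [244. 253.]
```

View pics/w1.png

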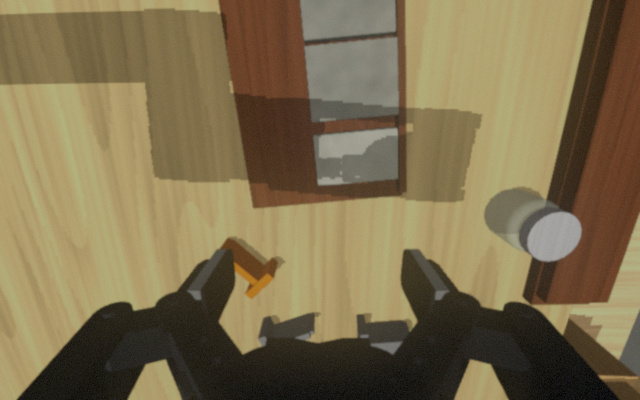

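Call:
{"name": "move_arm", "arguments": {
  "increments": [-24,-7.5,0,-0.15,-48,-15,0,-0.3,-72,-22.5,0,-0.45,-97,-30,0,-0.6,-121,-37.5,0,-0.75,-146,-45,0,-0.9,-170,-52.5,0,-1.05,-194,-60,0,-1.2,-219,-67.5,0,-1.35,-243,-75,0,-1.5],
  "fingers": 0
}}

```text
time_s: 2.25
tcp_pos: [0.4997, -0.2441, 0.2314]
tcp_rot: [0.032, 0.999, -0.0, 0.0]
ft_force: [0.5, -1.4, -0.2]
width: 0.0853
finger_force: 0.0
```

The wrist view confirms the wide joint on the cut-tile side at about (350,127), the narrow joint at about (350,40), and an orange look-alike at (250,268). The grey thin spacer is at about (290,325).

Run:
```python
from h import *
import pickle
c=arm.read_camera("wrist"); save(c,"w2.png"); pickle.dump(c,open("w2.pkl","wb")); print(c["eye"])
for r in arm.landmark_of("wrist","spacer")[:3]:
    w=world(c,r["xyz"]); print(round(r["conf"],2),np.round(w,3),np.round(proj(c,w)[0]))
for r in arm.regions_of("wrist","spacer")[:3]:
    m=r["pixels"]; v,u=np.nonzero(m); print(round(r["conf"],2),len(v),u.mean(),v.mean(),c["color"][m].mean(0).round())
```

```text
[ 0.42307666 -0.23909197  0.37297755]
0.95 [ 0.425 -0.339  0.003] [237. 116.]
0.72 [ 0.534 -0.242  0.006] [321. 195.]
0.68 [ 0.465 -0.126 -0.001] [408. 137.]
0.91 1497 409.4869739478958 149.38677354709418 [120.  71.  28.]
0.9 1142 314.12697022767077 188.51663747810858 [108. 104.  92.]
```

View pics/w2.png

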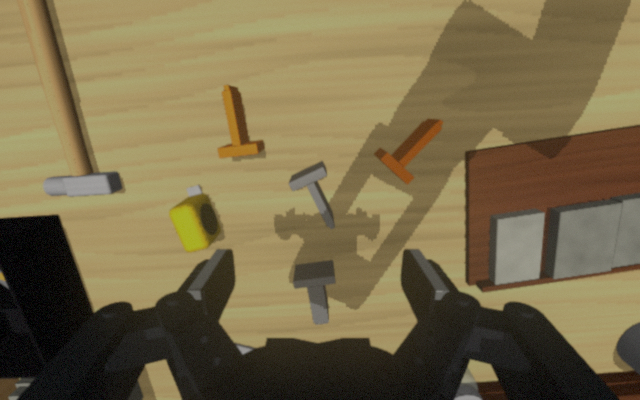

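```bash
cat >> h.py <<'E'
def tmask(c,x,y,a,z0=0.,s=4):
    "silhouette of thin spacer, as soft mask"
    m=np.zeros((400,640),np.uint8)
    for pts in ([(-.03,-.005),(.03,-.005),(.036,-.003),(.036,.003),(.03,.005),(-.03,.005)],[(-.042,-.023),(-.03,-.023),(-.03,.023),(-.042,.023)]):
        p=np.array(pts); r=np.array([[np.cos(a),-np.sin(a)],[np.sin(a),np.cos(a)]]); q=p@r.T+[x,y]
        P=np.r_[np.c_[q,np.full(len(q),z0)],np.c_[q,np.full(len(q),z0+.044)]]
        h=cv2.convexHull(proj(c,P).astype(np.float32))
        cv2.fillPoly(m,[np.round(h*16).astype(np.int32)],255,cv2.LINE_AA,4)
    return m/255.
def fitT(c,mask,x0,z0=0.):
    from scipy.optimize import minimize
    f=lambda p:(lambda t:1-np.minimum(t,mask).sum()/np.maximum(t,mask).sum())(tmask(c,p[0]/100,p[1]/100,p[2],z0))
    best=min((minimize(f,[x0[0]*100,x0[1]*100,a],method="Nelder-Mead",options=dict(initial_simplex=np.array([x0[0]*100,x0[1]*100,a])+np.r_[np.zeros((1,3)),np.diag([.8,.8,.15])])) for a in x0[2]),key=lambda r:r.fun)
    return best.x/[100,100,1],1-best.fun
E
python3 - <<'E'
from h import *
import pickle
c=pickle.load(open("w2.pkl","rb"))
m=[r for r in arm.regions_of("wrist","spacer") if abs(np.nonzero(r["pixels"])[1].mean()-314)<15][0]["pixels"].astype(float)
p,i=fitT(c,m,[.536,-.243,[-.3,0,.3]]); print(p.round(4),i)
g=c["color"].astype(int); mm=((g.max(2)-g.min(2))<30)
c2=arm.read_camera("side")
for r in arm.regions_of("side","spacer"):
    v,u=np.nonzero(r["pixels"])
    if abs(u.mean()-349)<15 and abs(v.mean()-185)<15: print(fitT(c2,r["pixels"].astype(float),[p[0],p[1],[p[2]]]))
c2=arm.read_camera("scene")
for r in arm.regions_of("scene","spacer"):
    v,u=np.nonzero(r["pixels"])
    if abs(u.mean()-278)<15 and abs(v.mean()-186)<15: print(fitT(c2,r["pixels"].astype(float),[p[0],p[1],[p[2]]]))
s=arm.state(); print(s["tcp_pos"],R.from_quat(s["tcp_rot"]).as_matrix().round(3))
E
```

```text
[ 0.5347 -0.2427  0.3803] 0.8579933977835416
(array([ 0.53519835, -0.24292256,  0.36127325]), np.float64(0.7907268718339507))
(array([ 0.53560467, -0.24474799,  0.40279298]), np.float64(0.8506217972994906))
[ 0.50023406 -0.24202589  0.23127069] [[-0.998  0.071 -0.   ]
 [ 0.071  0.998  0.   ]
 [ 0.     0.    -1.   ]]
```

Call:
{"name": "move_arm", "arguments": {
  "increments": [-7,0.5,20,-0.09,-14,1,40,-0.18,-21,1.5,60,-0.27,-28,2,80,-0.36,-35,2.5,100,-0.45,-35,2.5,120,-0.45,-35,2.5,140,-0.45,-35,2.5,150,-0.45,-35,2.5,150,-0.45,-35,2.5,150,-0.45]
}}

```text
time_s: 3.65
tcp_pos: [0.5356, -0.2428, 0.0817]
tcp_rot: [-0.189, 0.982, -0.0, 0.0]
ft_force: [0.1, -0.3, -0.3]
width: 0.085
finger_force: 0.0
```

Run:
```python
from h import *
c=arm.read_camera("wrist"); save(c,"w3.png")
s=arm.state(); print(s["tcp_pos"],R.from_quat(s["tcp_rot"]).as_matrix().round(3))
for r in arm.regions_of("wrist","spacer"):
    v,u=np.nonzero(r["pixels"]); m=r["pixels"]
    print(u.mean(),v.mean(),c["color"][m].mean(0).round(),fitT(c,m.astype(float),[.535,-.243,[.38]]))
```

```text
[ 0.53588439 -0.24312569  0.08224087] [[-0.929 -0.37   0.001]
 [-0.37   0.929 -0.001]
 [-0.001 -0.001 -1.   ]]
487.21204735376045 200.3431406685237 [115.  65.  22.] (array([ 0.535, -0.243,  0.38 ]), np.float64(0.0))
229.73154677950166 45.931828866948756 [143.  98.  31.] (array([ 0.535, -0.243,  0.38 ]), np.float64(0.0))
316.88579654510556 190.03103007037748 [116. 112. 103.] (array([ 0.53457867, -0.24309753,  0.37838789]), np.float64(0.8842740966268728))
```

View pics/w3.png

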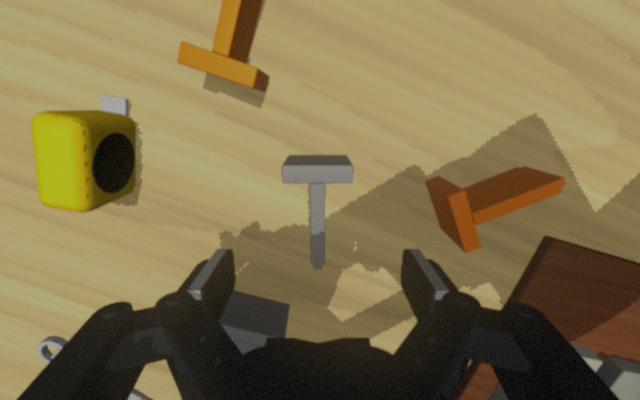

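The crop shows the thin grey T centred between the fingers, with its crossbar at (317,168) and its nose at (317,265). The tape, the orange parts and the thick spacer are clear of it.

Call:
{"name": "move_arm", "arguments": {
  "increments": [0,0,10,0,0,0,22,0,0,0,34,0,0,0,46,0,0,0,53.5,0,0,0,53.5,0,0,0,53.5,0,0,0,53.5,0,0,0,53.5,0,0,0,53.5,0]
}}

```text
time_s: 4.75
tcp_pos: [0.5355, -0.2432, 0.0283]
tcp_rot: [-0.188, 0.982, -0.0, 0.0]
ft_force: [-0.4, -0.0, 0.5]
width: 0.0852
finger_force: 0.0
```

Call:
{"name": "move_arm", "arguments": {
  "increments": [0,0,0,0,0,0,0,0,0,0,0,0,0,0,0,0,0,0,0,0,0,0,0,0,0,0,0,0,0,0,0,0,0,0,0,0,0,0,0,0],
  "fingers": 1
}}

```text
time_s: 5.75
tcp_pos: [0.5352, -0.2432, 0.028]
tcp_rot: [-0.188, 0.982, -0.0, 0.0]
ft_force: [-0.9, 0.5, 2.0]
width: 0.0084
finger_force: 61.5
```

Call:
{"name": "move_arm", "arguments": {
  "increments": [0,0,-5,0,0,0,-15,0,0,0,-30,0,0,0,-50,0,0,0,-70,0,0,0,-90,0,0,0,-100,0,0,0,-100,0,0,0,-100,0,0,0,-100,0]
}}

```text
time_s: 6.75
tcp_pos: [0.5343, -0.2425, 0.1267]
tcp_rot: [-0.188, 0.982, 0.001, -0.001]
ft_force: [0.2, 0.8, -0.0]
width: 0.0084
finger_force: 61.2
```

Call:
{"name": "move_arm", "arguments": {
  "increments": [-4,12,-15,0.02,-14,40,-35,0.05,-26,75,-55,0.08,-38,112,-80,0.12,-50,148,-100,0.16,-62,184,-120,0.2,-74,220,-140,0.23,-86,252,-160,0.25,-94,276,-170,0.27,-98,287,-173,0.27]
}}

```text
time_s: 7.75
tcp_pos: [0.5199, 0.062, 0.3012]
tcp_rot: [-0.056, 0.998, 0.0, 0.0]
ft_force: [-0.3, -0.3, -1.5]
width: 0.0085
finger_force: 61.2
```

Call:
{"name": "move_arm", "arguments": {
  "increments": [0,0,0,0,0,0,0,0,0,0,0,0,0,0,0,0,0,0,0,0,0,0,0,0,0,0,0,0,0,0,0,0,0,0,0,0,0,0,0,0]
}}

```text
time_s: 8.75
tcp_pos: [0.5199, 0.0599, 0.3008]
tcp_rot: [-0.055, 0.999, -0.0, 0.0]
ft_force: [0.4, -0.3, -0.5]
width: 0.0086
finger_force: 61.2
```

Run:
```python
from h import *
import pickle
c=arm.read_camera("wrist"); save(c,"w4.png"); 
s=arm.state(); print(s["tcp_pos"],R.from_quat(s["tcp_rot"]).as_matrix().round(3))
c["regs"]={l:arm.regions_of("wrist",l) for l in ["spacer","board","middle_tile","full_tile","cut_tile"]}
c["tcp"]=s["tcp_pos"]; pickle.dump(c,open("w4.pkl","wb"))
for l in c["regs"]:
    for r in c["regs"][l]:
        v,u=np.nonzero(r["pixels"]); print(l,round(r["conf"],2),len(v),u.mean(),v.mean())
    for r in arm.landmark_of("wrist",l): print("  lm",world(c,r["xyz"]).round(4),round(r["conf"],2))
```

```text
[0.51989232 0.05993684 0.30086576] [[-0.994 -0.109  0.   ]
 [-0.109  0.994  0.   ]
 [-0.     0.    -1.   ]]
spacer 0.84 6014 317.54938476887264 214.7258064516129
spacer 0.65 2379 38.545607398066416 69.95838587641866
spacer 0.64 1376 183.4549418604651 121.81395348837209
  lm [ 0.4255 -0.3343 -0.0018] 0.9
  lm [0.5192 0.0599 0.2771] 0.65
  lm [ 0.4676 -0.1278  0.0018] 0.58
  lm [0.6131 0.1047 0.0144] 0.38
board 0.79 11888 338.64863728129205 177.48914872139974
  lm [ 0.6126  0.1062 -0.0025] 0.75
middle_tile 0.62 1302 349.0299539170507 229.24961597542242
  lm [0.6108 0.1038 0.0194] 0.94
full_tile 0.56 3280 394.3234756097561 223.03658536585365
  lm [0.6007 0.1905 0.0098] 0.61
cut_tile 0.66 1482 282.7118758434548 228.03643724696357
  lm [0.6213 0.0221 0.0145] 0.91
```

View pics/w4.png

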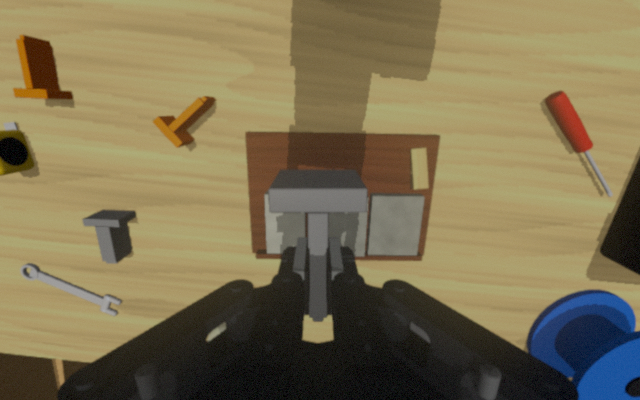

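```bash
cat > bf.py <<'E'
from h import *
import pickle
from scipy.optimize import minimize
from scipy.ndimage import map_coordinates
def edges():
    E=[]
    for yc,w,zt in ((0,80,36),(86,80,30),(-86,62,30)):
        y0,y1=yc-w/2,yc+w/2
        E+=[((-50,y0,zt),(-50,y1,zt)),((-50,y0,zt),(50,y0,zt)),((-50,y1,zt),(50,y1,zt))]
    E+=[((-140,-145,12),(-140,145,12)),((-140,-145,12),(50,-145,12)),((-140,145,12),(50,145,12)),((60,-145,30),(60,145,30))]
    return [np.linspace(a,b,60)/1000. for a,b in E]
ED=edges()
def tow(p,P):
    a=p[2]; c,s=np.cos(a),np.sin(a)
    return np.c_[p[0]+c*P[:,0]-s*P[:,1],p[1]+s*P[:,0]+c*P[:,1],P[:,2]]
def prep(img,sig):
    g=cv2.GaussianBlur(img.astype(np.float32),(0,0),sig)
    return [cv2.Sobel(g,cv2.CV_32F,1,0),cv2.Sobel(g,cv2.CV_32F,0,1)]
def score(c,G,p,sk):
    s=0;n=0
    for k,e in enumerate(ED):
        q=proj(c,tow(p,e)); t=np.gradient(q,axis=0); t/=np.linalg.norm(t,axis=1)[:,None]+1e-9
        ok=(q[:,0]>2)&(q[:,0]<637)&(q[:,1]>2)&(q[:,1]<sk)
        if ok.sum()<15: continue
        v=0
        for ch in range(3):
            gx=map_coordinates(G[0][:,:,ch],q[ok].T[::-1],order=1); gy=map_coordinates(G[1][:,:,ch],q[ok].T[::-1],order=1)
            v=v+np.abs((-gx*t[ok,1]+gy*t[ok,0]))
        s+=np.minimum(v,200).sum(); n+=ok.sum()
    return s/max(n,1)
if __name__=="__main__":
    C={}
    for n in ("scene","side"):
        c=arm.read_camera(n); c["color"]=cv2.imread(f"pics/{n}1.png")[:,:,::-1]; C[n]=(c,400)
    C["w1"]=(pickle.load(open("w1.pkl","rb")),230); C["w4"]=(pickle.load(open("w4.pkl","rb")),240)
    def fit(names,p0):
        p=np.array(p0)*[100,100,1]
        for sig in (3,1.5,1):
            G={n:prep(C[n][0]["color"],sig) for n in names}
            f=lambda p:-sum(score(C[n][0],G[n],p/[100,100,1],C[n][1]) for n in names)
            r=minimize(f,p,method="Nelder-Mead",options=dict(initial_simplex=p+np.r_[np.zeros((1,3)),np.diag([.5,.5,.03])*sig/2])); p=r.x
        return p/[100,100,1],-r.fun
    p0=[.613,.104,.11]
    for ns in (["scene"],["side"],["w1"],["w4"],list(C)): 
        p,f=fit(ns,p0); print(ns,p.round(4),round(f,1))
    ims=[]
    for n in ("w1","w4"):
        im=C[n][0]["color"][:,:,::-1].copy(); 
        im=cv2.resize(im,None,fx=3,fy=3,interpolation=cv2.INTER_CUBIC)
        for e in ED: cv2.polylines(im,[np.round((proj(C[n][0],tow(p,e))+.5)*3).astype(int)],False,(0,0,255),1)
        ims.append(im[0:640,630:1300] if n=="w1" else im[370:830,700:1370])
    h=[cv2.resize(i,(400,int(i.shape[0]*400/670))) for i in ims]
    m=max(i.shape[0] for i in h); cv2.imwrite("pics/fit.png",np.hstack([np.pad(i,((0,m-i.shape[0]),(0,0),(0,0))) for i in h]))
E
python3 bf.py
```

```text
['scene'] [0.613  0.1062 0.0878] 188.7
['side'] [0.6127 0.1075 0.0989] 183.6
['w1'] [0.6132 0.1064 0.0922] 195.6
['w4'] [0.6137 0.1051 0.0939] 145.2
['scene', 'side', 'w1', 'w4'] [0.6132 0.1065 0.0914] 710.6
```

View pics/fit.png

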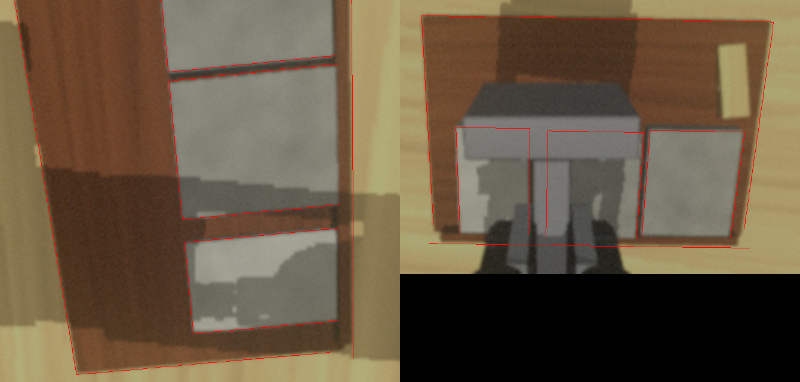

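The overlay fits the tile edges and joints within about 1 mm. The wide joint on the right at (265,228) is clear, and the spacer is in hand. Next I check the spacer's pose in the hand.

Run:
```python
from h import *
import pickle
c=pickle.load(open("w4.pkl","rb")); m=c["regs"]["spacer"][0]["pixels"].astype(float)
z=c["tcp"][2]-.028
print(fitT(c,m,[.520,.06,[.1]],z), c["tcp"])
s=arm.state(); M=R.from_quat(s["tcp_rot"]).as_matrix()
B=np.array([.6132,.1065]); a=.0915; r=np.array([[np.cos(a),-np.sin(a)],[np.sin(a),np.cos(a)]])
for q in ((-.11,-.0475),(-.02,-.0475),(0,0.)):
    w=r@q+B; print(q,w.round(4),(M.T@(np.r_[w,.0415]-s["tcp_pos"])*1000).round(1))
```

```text
(array([0.51913302, 0.05976686, 0.104793  ]), np.float64(0.8840833921479082)) [0.51989232 0.05993684 0.30086576]
(-0.11, -0.0475) [0.508  0.0491] [ 13.   -9.4 259.3]
(-0.02, -0.0475) [0.5976 0.0574] [-77.  -11.  259.3]
(0, 0.0) [0.6132 0.1065] [-97.8  36.2 259.3]
```

Call:
{"name": "move_arm", "arguments": {
  "increments": [2,-2,20,0,5,-4,50,0.005,8,-6,85,0.01,11,-8,120,0.0175,13,-9.4,155,0.0175,13,-9.4,185,0.0175,13,-9.4,210,0.0175,13,-9.4,230,0.0175,13,-9.4,240,0.0175,13,-9.4,240,0.0175]
}}

```text
time_s: 10.4
tcp_pos: [0.5071, 0.0491, 0.0596]
tcp_rot: [-0.046, 0.999, 0.0, -0.001]
ft_force: [0.2, 0.5, 0.7]
width: 0.0085
finger_force: 61.1
```

Call:
{"name": "move_arm", "arguments": {
  "increments": [0,0,4,0,0,0,8,0,0,0,12,0,0,0,16,0,0,0,17,0,0,0,17,0,0,0,17,0,0,0,17,0,0,0,17,0,0,0,17,0]
}}

```text
time_s: 11.4
tcp_pos: [0.5081, 0.0491, 0.0439]
tcp_rot: [-0.046, 0.999, 0.0, 0.0]
ft_force: [-0.2, 0.0, -0.1]
width: 0.0084
finger_force: 61.2
```

Run:
```python
from h import *
c=arm.read_camera("wrist"); s=arm.state(); M=R.from_quat(s["tcp_rot"]).as_matrix(); print(s["tcp_pos"],M.round(4).tolist(),s["ft_force"])
B=np.array([.6132,.1065]); a=.0915; r=np.array([[np.cos(a),-np.sin(a)],[np.sin(a),np.cos(a)]])
for q in ((-.11,-.0475),(-.02,-.0475),(0,0.)):
    w=r@q+B; print(q,w.round(4),(M.T@(np.r_[w,.0415]-s["tcp_pos"])*1000).round(1))
for cam in ("wrist","side"):
  if cam!="wrist": c=arm.read_camera(cam)
  for rr in arm.regions_of(cam,"spacer"):
    v,u=np.nonzero(rr["pixels"]); print(cam,u.mean(),v.mean(),fitT(c,rr["pixels"].astype(float),[.508,.049,[.09]],s["tcp_pos"][2]-.028))
  im=c["color"][:,:,::-1].copy(); im=im if cam=="wrist" else im[150:350,130:450]
  cv2.imwrite(f"pics/w5{cam}.png",im)
a=cv2.imread("pics/w5wrist.png")[60:400,120:520]; b=cv2.imread("pics/w5side.png"); b=cv2.resize(b,(400,250))
cv2.imwrite("pics/w5.png",np.hstack([a,np.pad(b,((0,90),(0,0),(0,0)))]))
```

```text
[0.50804946 0.04911608 0.04386598] [[-0.9958, -0.0916, 0.0001], [-0.0916, 0.9958, -0.0], [-0.0001, -0.0, -1.0]] [ 0.10984123  0.93201141 -0.63327201]
(-0.11, -0.0475) [0.508  0.0491] [0.  0.  2.4]
(-0.02, -0.0475) [0.5976 0.0574] [-90.    0.    2.4]
(0, 0.0) [0.6132 0.1065] [-110.    47.5    2.4]
wrist 317.54807197943444 214.1444730077121 (array([0.50795458, 0.04907484, 0.09237358]), np.float64(0.859010141364652))
wrist 33.857122767543245 157.6714948671073 (array([0.508, 0.049, 0.09 ]), np.float64(0.0))
wrist 385.4623552123552 237.39218682968684 (array([ 0.49791549,  0.14343086, -0.67078838]), np.float64(0.26611860650884755))
side 352.97476340694004 215.33438485804416 (array([0.508, 0.049, 0.09 ]), np.float64(0.0))
side 399.2210144927536 175.93478260869566 (array([0.508, 0.049, 0.09 ]), np.float64(0.0))
```

View pics/w5.png

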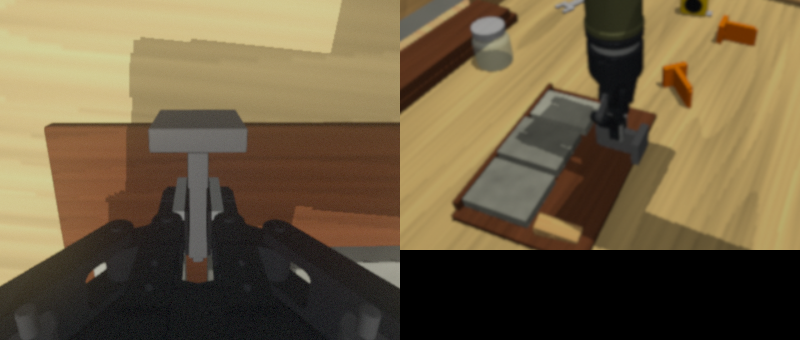

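The wrist crop shows the brown joint floor at (198,268), centred behind the blade between two grey slivers. I slide in now.

Call:
{"name": "move_arm", "arguments": {
  "increments": [-5,0,1,0,-10,0,1,0,-15,0,1,0,-20,0,1,0,-25,0,1,0,-30,0,1,0,-34,0,1,0,-38,0,1,0,-42,0,1,0,-45,0,1,0]
}}

```text
time_s: 12.6
tcp_pos: [0.5532, 0.0533, 0.0428]
tcp_rot: [-0.046, 0.999, -0.0, 0.0]
ft_force: [0.5, 0.6, -0.3]
width: 0.0086
finger_force: 61.2
```

Run:
```python
from h import *
s=arm.state(); print(s["tcp_pos"],s["ft_force"],s["ft_torque"])
c=arm.read_camera("wrist")
for r in (250,258,262,266,270): print(r,c["color"][200+0*r+0] .shape if 0 else c["color"][r+60,295:342,0].tolist())
for r in arm.regions_of("wrist","spacer")[:1]: print(fitT(c,r["pixels"].astype(float),[s["tcp_pos"][0],s["tcp_pos"][1],[.09]],s["tcp_pos"][2]-.028))
```

```text
[0.55320175 0.0532598  0.0427948 ] [ 0.47384717  0.55822913 -0.27888239] [-0.0568054   0.00736067  0.02182292]
250 [36, 36, 28, 39, 23, 37, 43, 39, 40, 54, 51, 46, 47, 63, 93, 107, 110, 110, 111, 110, 112, 111, 110, 109, 107, 109, 109, 110, 109, 112, 108, 96, 64, 49, 49, 53, 54, 50, 38, 37, 37, 38, 31, 30, 32, 33, 33]
258 [29, 31, 33, 29, 40, 42, 40, 36, 62, 95, 88, 87, 94, 94, 97, 95, 92, 89, 99, 106, 110, 108, 110, 109, 109, 105, 106, 96, 90, 92, 97, 92, 82, 91, 106, 117, 109, 67, 35, 37, 37, 35, 35, 33, 27, 33, 34]
262 [31, 26, 26, 33, 36, 42, 40, 57, 97, 109, 89, 87, 95, 93, 94, 94, 96, 91, 97, 101, 95, 98, 97, 96, 96, 95, 98, 97, 96, 93, 94, 92, 82, 96, 105, 117, 114, 90, 54, 38, 39, 39, 38, 31, 30, 30, 33]
266 [35, 28, 32, 31, 28, 34, 34, 61, 96, 109, 93, 88, 93, 96, 96, 95, 90, 92, 92, 97, 93, 99, 94, 94, 96, 91, 94, 94, 94, 93, 93, 89, 79, 94, 108, 116, 113, 97, 51, 32, 33, 28, 34, 33, 37, 32, 27]
270 [26, 23, 26, 29, 34, 36, 31, 62, 107, 118, 92, 83, 85, 88, 85, 85, 87, 89, 88, 87, 88, 85, 85, 87, 84, 88, 88, 88, 87, 88, 89, 83, 83, 95, 111, 115, 114, 98, 61, 34, 30, 32, 31, 33, 24, 28, 28]
(array([0.55320175, 0.0532598 , 0.09      ]), np.float64(0.0))
```

Call:
{"name": "move_arm", "arguments": {
  "increments": [-5,0,0,0,-10,0,0,0,-15,0,0,0,-20,0,0,0,-25,0,0,0,-30,0,0,0,-35,0,0,0,-39,0,0,0,-42,0,0,0,-43.5,0,0,0]
}}

```text
time_s: 13.7
tcp_pos: [0.5965, 0.0572, 0.0428]
tcp_rot: [-0.046, 0.999, -0.0, 0.0]
ft_force: [-0.4, -0.0, -0.0]
width: 0.0086
finger_force: 61.2
```

Call:
{"name": "move_arm", "arguments": {
  "increments": [-0.5,0,0.5,0,-0.5,0,1,0,-1,0,1.5,0,-1,0,2,0,-1,0,2.2,0,-1,0,2.5,0,-1,0,2.5,0,-1,0,2.5,0,-1,0,2.5,0,-1,0,2.5,0]
}}

```text
time_s: 14.7
tcp_pos: [0.5972, 0.0573, 0.0403]
tcp_rot: [-0.046, 0.999, -0.0, 0.0]
ft_force: [0.5, -0.6, -0.9]
width: 0.0082
finger_force: 61.2
```

Call:
{"name": "move_arm", "arguments": {
  "increments": [0,0,0,0,0,0,0,0,0,0,0,0,0,0,0,0,0,0,0,0,0,0,0,0,0,0,0,0,0,0,0,0,0,0,0,0,0,0,0,0],
  "fingers": 0.65
}}

```text
time_s: 15.7
tcp_pos: [0.5972, 0.0573, 0.0403]
tcp_rot: [-0.046, 0.999, 0.0, 0.0]
ft_force: [-0.2, -0.1, 0.1]
width: 0.0299
finger_force: 0.0
```

Call:
{"name": "move_arm", "arguments": {
  "increments": [0,0,-5,0,0,0,-12,0,0,0,-20,0,0,0,-30,0,0,0,-40,0,0,0,-55,0,0,0,-70,0,0,0,-85,0,0,0,-90,0,0,0,-90,0]
}}

```text
time_s: 16.7
tcp_pos: [0.5979, 0.0573, 0.1317]
tcp_rot: [-0.046, 0.999, -0.0, 0.001]
ft_force: [0.3, 0.5, -0.0]
width: 0.0299
finger_force: 0.0
```

Run:
```python
from h import *
s=arm.state(); print(s["tcp_pos"],s["width"])
B=np.array([.6132,.1065]); a=.0915; r=np.array([[np.cos(a),-np.sin(a)],[np.sin(a),np.cos(a)]])
for cam in ("wrist","side"):
  c=arm.read_camera(cam); save(c,"w6"+cam+".png")
  for rr in arm.regions_of(cam,"spacer"):
    g=c["color"][rr["pixels"]].mean(0)
    p,i=fitT(c,rr["pixels"].astype(float),[.597,.057,[.09]],.012)
    if i>.3: print(cam,p,i,"board:",(r.T@(p[:2]-B)).round(4),p[2]-a)
a=cv2.imread("pics/w6wrist.png")[80:380,120:520]; b=cv2.imread("pics/w6side.png")[180:330,160:360]
cv2.imwrite("pics/w6.png",np.hstack([a,cv2.resize(b,(400,300))]))
```

```text
[0.59792774 0.05733239 0.13173363] 0.029928714699203975
wrist [0.59676563 0.05727978 0.09296534] 0.8626416005367731 board: [-0.0209 -0.0475] 0.001465343387273929
side [0.59782943 0.05601118 0.00888872] 0.6901847003042956 board: [-0.0199 -0.0489] -0.08261127647933333
```

View pics/w6.png

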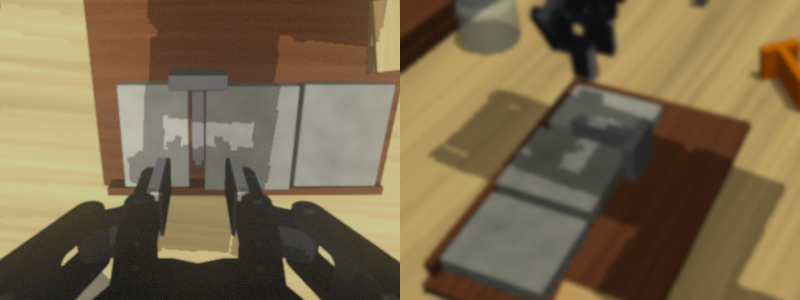

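The spacer stands in the wide joint at board (-20.9, -47.5) mm, square, with its crossbar at the tile fronts at crop pixel (198,80). Next I shut the fingers and press the middle tile.

Call:
{"name": "move_arm", "arguments": {
  "increments": [-2,6,0,0,-4,12,0,0,-7,19,0,0,-10,26,0,0,-13,34,0,0,-16,42,0,0,-18,49,0,0,-20,55.5,0,0,-20,55.5,0,0,-20,55.5,0,0],
  "fingers": 1
}}

```text
time_s: 17.9
tcp_pos: [0.6119, 0.1145, 0.1303]
tcp_rot: [-0.046, 0.999, -0.0, -0.0]
ft_force: [0.4, 0.3, -1.1]
width: -0.0002
finger_force: 0.0
```

Call:
{"name": "move_arm", "arguments": {
  "increments": [0,0,10,0,0,0,25,0,0,0,40,0,0,0,55,0,0,0,68,0,0,0,78,0,0,0,85,0,0,0,88,0,0,0,88,0,0,0,88,0]
}}

```text
time_s: 18.9
tcp_pos: [0.6124, 0.1145, 0.0427]
tcp_rot: [-0.046, 0.999, 0.0, 0.0]
ft_force: [0.3, 0.6, 0.9]
width: 0.0001
finger_force: 0.0
```

Call:
{"name": "move_arm", "arguments": {
  "increments": [0,0,1,0,0,0,2,0,0,0,3,0,0,0,4,0,0,0,5,0,0,0,6,0,0,0,7,0,0,0,8,0,0,0,9,0,0,0,9,0]
}}

```text
time_s: 19.9
tcp_pos: [0.6119, 0.1144, 0.0337]
tcp_rot: [-0.046, 0.999, 0.0, 0.0]
ft_force: [-1.4, 0.2, 5.6]
width: -0.0001
finger_force: 2.7
```

Call:
{"name": "move_arm", "arguments": {
  "increments": [0,0,0.5,0,0,0,1,0,0,0,1.5,0,0,0,2,0,0,0,2.5,0,0,0,3,0,0,0,3.5,0,0,0,3.8,0,0,0,3.8,0,0,0,3.8,0]
}}

```text
time_s: 20.9
tcp_pos: [0.612, 0.1144, 0.0305]
tcp_rot: [-0.046, 0.999, 0.0, 0.0]
ft_force: [-2.9, -1.0, 7.9]
width: 0.0
finger_force: 4.2
```

Call:
{"name": "move_arm", "arguments": {
  "increments": [0,0,0.2,0,0,0,0.4,0,0,0,0.6,0,0,0,0.8,0,0,0,0.8,0,0,0,0.8,0,0,0,0.8,0,0,0,0.8,0,0,0,0.8,0,0,0,0.8,0]
}}

```text
time_s: 21.9
tcp_pos: [0.6119, 0.1144, 0.03]
tcp_rot: [-0.046, 0.999, 0.0, 0.0]
ft_force: [-3.2, 0.4, 11.1]
width: -0.0
finger_force: 5.4
```

Run:
```python
from h import *
B=np.array([.6132,.1065]); a=.0915; r=np.array([[np.cos(a),-np.sin(a)],[np.sin(a),np.cos(a)]])
for cam in ("wrist","scene"):
  c=arm.read_camera(cam); save(c,"w7"+cam+".png")
  for rr in arm.regions_of(cam,"spacer"):
    p,i=fitT(c,rr["pixels"].astype(float),[.597,.057,[.09]],.012)
    if i>.3: print(cam,p,i,"board:",(r.T@(p[:2]-B)).round(4),p[2]-a)
  s=arm.state(); print(s["tcp_pos"],s["ft_force"])
a=cv2.imread("pics/w7wrist.png")[80:380,120:520]; b=cv2.imread("pics/w7scene.png")[170:320,270:470]
cv2.imwrite("pics/w7.png",np.hstack([a,cv2.resize(b,(400,300))]))
```

```text
wrist [0.59709446 0.05860037 0.0984129 ] 0.859519300679779 board: [-0.0204 -0.0462] 0.006912897807113655
[0.61197322 0.11441455 0.03003816] [-2.64395462 -0.27824425 11.03345931]
[0.61194572 0.11441039 0.03005357] [-3.50165766 -0.51713165 10.94610424]
```

View pics/w7.png

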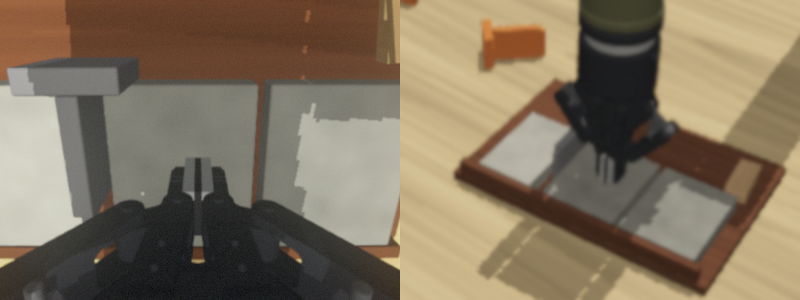

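The tile is pressed flush (fingertips at z = 30.0 mm, 11 N). The spacer still stands in the wide joint at (75,130), clear of the fingers, so I hand in.

```bash
python3 -c "
from plant import arm; print(arm.job_done())"
```

```text
the job is handed in; nothing more can be done
None
```

I handed the job in at about 22 s: by my last measurements the thin spacer stands in the wide joint with its crossbar at the tile fronts, and the fingertips hold the middle tile flush (z = 30.0 mm, about 11 N); the hand-in returned no verdict.

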